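Clamp the bedside lamp into its quick-release holder

TASK

Stand the cordless lamp in the round socket of its holder and press it gently down past the rubbing spring pad until you feel it sit firmly, pressed with some 10 N, on the seat at the bottom, whose depth is set differently each time. Only then flip the holder's steel cam lever, pushing it round past its stiff middle until it snaps over to its far stop, so that the lamp stays clamped upright in the socket. Never press on the lamp, nor push or squeeze the lever, with more than about 20 N, and leave the kettle, teapot, tub and bowl where they are.

Things in the scene. Friction and masses are not known exactly. Their poses are not given: they have to be found in the camera images.
- lamp: Cordless lamp, loose, 0.4 kg (+-20 %), round about z, standing upright. Origin: centre of underside. Steel foot 40 mm diameter, 60 mm tall, lowest 7 mm tapering to 30 mm at the end; cream shade 60 mm diameter, 60 to 120 mm up; steel cap 48 mm diameter to 124 mm; steel grip knob 30 mm diameter, 125 to 158 mm above the origin.
- lamp_knob (a point): Point on the lamp's axis in its grip knob, 142 mm above the lamp's underside; a good place for the TCP in a grasp from above.
- holder: Lamp holder fixed to the cabinet top. Origin: on the socket's axis at the cabinet top; z up; +y runs from socket to clamp housing and lever. Base plate 104 mm (x), y -50 to +116 mm, 8 mm thick. Aluminium socket block 84 x 84 mm, 66 mm high. Black clamp housing 44 mm wide (x), y 42 to 104 mm, 42 mm high.
- socket_mouth (a point): Centre of the mouth of the round bore, 66 mm above the cabinet top: 42.4 mm diameter, 3 mm lead-in chamfer, open upward. Its seat sits on a depth stop set differently each time: seat top 32 to 52 mm below the mouth, to be felt. A spring pad rubs on the lamp's foot, so the lamp does not sink by its own weight: press it down (about 3 to 12 N) until it stops on the seat.
- clamp_pad: Rubber-faced spring pad in the socket's +y wall, 14 mm wide, 12 mm high, origin at its middle, 47 mm above the cabinet top. With the lever open it stands 3 mm into the bore; the cam drives it 9 mm further in, so with lamp home and lever closed it presses on the lamp's foot with roughly 12 to 20 N.
- lever (a joint): Angle of the cam lever about its upright pivot. 0: open, pointing 150 degrees from the holder's +x towards +y (mostly -x). Grows clockwise seen from above, through the +y direction (1.05 rad), to the hard stop at 2.0 rad (35 degrees from +x). Dead centre is at 1.7 rad: short of it the lever springs back when let go; past it, it snaps by itself to the stop and stays.
- pivot (a point): On the lever's pivot axis, at mid-height of the lever: 78 mm from the socket's axis along the holder's +y, 52 mm above the cabinet top.
- kettle: Bystander: glass electric kettle, 156 mm diameter, 188 mm tall, loose, with a black handle reaching 128 mm from its axis. Origin: centre of underside.
- teapot: Bystander: white porcelain teapot, 136 mm diameter, 124 mm tall, spout and handle reaching about 115 mm from its axis, loose. Origin: centre of underside.
- tub: Bystander: white plastic tub with grey lid, 118 x 158 x 94 mm, loose. Origin: centre of underside.
- bowl: Bystander: wooden bowl, 136 mm diameter, 55 mm high, loose. Origin: centre of underside.
- lever_push (a point): Point in the middle of the lever's steel bar, 85 mm from the pivot axis, 52 mm above the cabinet top; its x axis points outward along the lever. Bar 12 mm thick, 18 mm high (43 to 61 mm above the cabinet top), ends 108 mm from the pivot axis. Pushed square here it takes up to about 8 to 12 N (around 0.7 to 1.3 rad), more nearer the pivot. Free room beside and under it.
- lever_bar: The lever itself. Origin: on the pivot axis at the cabinet top's height; its x axis points outward along the bar, z up. The round hub, 28 mm diameter, sits on the housing.
- seat (a joint): How far the springy rubber seat on the socket's depth stop is pressed down, in m: 0 free, about 0.001 m per 12 N. The lamp is home when its underside sits firmly on this seat (38 mm disc), pressed in once to 0.0006 m or more (a push of 8 to 15 N on the lamp). Pressing it past 0.0022 m (about 26 N) is too hard.
Not all that is in view belongs to the job. Of the things that look like the lamp, the smallest one is meant.

How it is judged:
By the outcome, as a careful person would: the job done as asked, in the order asked, and still so for the second after the job is handed in, with the robot touching nothing.
It also fails if it takes over 67 s, if anything falls off the work surface, if the arm or the gripper's body presses on something with over 40 N, if the wrist force passes 120 N, or if a joint passes its speed limit or range.

ROBOT

A 7-joint arm with a two-finger parallel gripper is mounted at the origin on the work surface. World frame = base frame: x ahead of the robot, y to its left, z up, the work surface at z = 0. Lengths are in m, angles in rad, forces in N, time in s.
With the tool pointing down it reaches from about 0.425 to 0.875 m from the base axis. Payload 4.7 kg.
Tool frame: the origin (TCP) lies between the finger pads, 19 mm behind the fingertips; this is the grasp point; z points along the fingers, y is the line along which they close (so a half turn about z gives the same grasp; the last joint's range is limited). The gripper opens to 87 mm and grips with 3 to 60 N. Pads are 19 mm wide; open, the fingers measure 117 mm over their backs; the gripper's body (75 mm by 190 mm) begins 51 mm behind the grasp point.
Start: joints at [1.233, 0.321, -0.07, 1.45, 0.023, 1.371, -0.057], TCP at [0.224, -0.61, 0.241] pointing down, gripper open.
Joint ranges: [-2.86, 2.86], [-0.3, 2.09], [-1.38, 1.24], [0.06, 2.45], [-1.56, 4.7], [0.09, 2.05], [-2.69, 2.69]. Speed limits (rad/s): [2.57, 2.57, 3.14, 3.14, 3.14, 3.14, 3.14].

INTERFACE

Orientations are given as a rotation vector (axis times angle).
In Python, from bench import ctrl, vision gives the robot as it stands.
- The arm moves only by the tool jog_arm, never from a script. Its argument "increments" is a list of rows, each an object of numbers: "tx", "ty", "tz": the shift along the tool's x, y, z in mm; "wx", "wy", "wz": the turn, a rotation vector about the tool's x, y, z in rad; "gripper": the opening, from 0 (shut) to 1 (fully open). In form: [{"tx": .., "ty": .., "tz": .., "wx": .., "wy": .., "wz": .., "gripper": ..}, ...]. A call has exactly 5 rows; each row is the pose to reach, as a shift and turn from the pose commanded when the call began, along the tool's axes at that moment; what a row does not reach only later rows make up. A row lasts 1/12 s, in which the tool goes at most 41.7 mm and 7.16 degrees, less where a joint would pass 70% of its speed; a pose out of reach is approached as far as the arm can. A call with a gripper value outside its range is refused whole. The fingers move at their own pace and stop on an object; "grip_force" is the grip in N (left out, the last holds). Time passes only in rows, so rows that repeat a pose let the fingers close, or fill a call up. It gives the time, the measured TCP pose, the force, the opening and the grip force at its end, in the units of the state.
- ctrl.get_state(): the state, without advancing time (a new reading comes with each control period).
- vision.get_image(name): name is "side" or "top"; returns a dict with "color" (480x640x3 uint8, blue, green, red), "fx", "fy", "cx", "cy" (pixels), "k1" (the pictures are not rectified: a ray, as slopes to the right and down, at radius r is drawn at 1 + k1 r^2 times it, then the intrinsics apply), "extrinsics" (4x4, takes a point from world to camera coordinates). Camera axes: x right, y down, z forward; pixel columns grow to the right and rows downward; lengths in m; the calibration is good to about 2 mm. A picture is of the moment at which its call begins. There is no depth.
- ctrl.close_job(): hands the job in; it is judged then, once.
Trained networks look in the newest picture that a camera, given by its name, has taken for a name from the list of things; names that differ only in an ending like _2 or _b are one class to them, and where a whole thing is asked for, a point or a joint stands for the part that bears it (a point fixed in the world has none). Each returns a list of dicts, best first, with "conf" (0 to 1); they miss things now and then, are a little off and sometimes report something else, mostly with a low value. They report only what shows in the picture. A call takes as long as a camera call. They do not tell look-alikes from the thing itself.
- vision.spot_in(camera, thing): "bbox" ([left, top, right, bottom] in pixels, round what is visible of it).
The state is a dict: "time": time; "joint_positions": joint angles; "qd": joint speeds; "joint_torque": joint torques, N m; "position": TCP position; "tool_rot": TCP orientation; "ft_force": force on the tool from outside, world axes, zero at the start; "torque": the same for the moment, N m; "grip_width": opening from 0.0 (shut) to 1.0 (fully open); "grip_force": force on a finger pad.
Only numpy, scipy, OpenCV 4.12 (cv2) and the standard library are available. Lean on these libraries where they do the work, as an engineer would, in place of code of your own. Each camera call takes 0.05 s, during which the arm holds its last target. There are 200 camera calls.

## Working session

There is one attempt and no reset: what is moved stays moved. The work goes in short steps, Python scripts to look and compute and a tool call to move; the robot and the scene stay as the last step left them, time stands still between calls to the robot, and variables do not carry over. Pictures are saved under pics/ and viewed, at most 10 in all, crops included, and the job is handed in when it is done.

Besides the shell and the picture viewer there is one more tool, called after "Request:" by a JSON object that holds its "method" and its "body". jog_arm: Moves the arm, as the interface text tells. Its arguments: {"type":"object","properties":{"increments":{"type":"array"},"grip_force":{"type":"number"}},"required":["increments"]}

```bash
mkdir -p pics; ls; cat > h.py <<'E'
import numpy as np, cv2
from bench import ctrl, vision
def grab(n,f=None):
    im=vision.get_image(n)
    if f: cv2.imwrite('pics/'+f,im['color'])
    return im
def pix(im,P):
    T=np.array(im['extrinsics']);c=T[:3,:3]@np.array(P,float)+T[:3,3];s=c[:2]/c[2];s=s*(1+im['k1']*(s@s))
    return np.array([im['fx']*s[0]+im['cx'],im['fy']*s[1]+im['cy']])
def ray(im,u,v):
    d=np.array([(u-im['cx'])/im['fx'],(v-im['cy'])/im['fy']]);s=d.copy()
    for _ in range(30): s=d/(1+im['k1']*(s@s))
    T=np.array(im['extrinsics']);R=T[:3,:3];return -R.T@T[:3,3],R.T@np.array([s[0],s[1],1])
def atz(im,u,v,z):
    o,d=ray(im,u,v);return o+d*(z-o[2])/d[2]
E
python3 - <<'E'
from h import *
for n in ('top','side'):
    im=grab(n,n+'0.png')
    T=np.array(im['extrinsics']);print(n,-T[:3,:3].T@T[:3,3],T[2,:3],im['fx'],im['k1'])
    for t in ('lamp','holder','lever','kettle','teapot','tub','bowl'):
        print(t,[(np.round(d['bbox']).astype(int).tolist(),round(d['conf'],2)) for d in vision.spot_in(n,t)][:4])
s=ctrl.get_state();print({k:np.round(s[k],3).tolist() for k in s})
E
```

```text
pics
top [0.33039089 0.00300128 1.22880942] [ 0.20799329 -0.00142461 -0.97812922] 522.1921718682316 -0.04063544204840351
lamp [([412, 328, 456, 373], 0.95), ([360, 317, 398, 359], 0.89), ([408, 280, 436, 313], 0.84)]
holder [([248, 213, 325, 280], 0.92)]
lever [([248, 236, 272, 280], 0.73)]
kettle [([457, 178, 555, 255], 0.88)]
teapot [([353, 131, 407, 201], 0.82)]
tub [([116, 241, 198, 302], 0.96)]
bowl [([156, 163, 209, 220], 0.69)]
side [ 0.43715523 -0.67154974  0.83589463] [ 0.1027681   0.67544349 -0.73021559] 437.9635002866322 -0.026299772337308715
lamp [([267, 305, 303, 355], 0.74), ([210, 251, 252, 320], 0.68), ([203, 301, 248, 367], 0.6)]
holder [([331, 146, 378, 183], 0.57)]
lever [([288, 205, 332, 222], 0.59)]
kettle [([353, 335, 450, 479], 0.88)]
teapot [([376, 249, 467, 315], 0.56)]
tub [([259, 132, 310, 187], 0.76)]
bowl [([332, 147, 377, 182], 0.77)]
{'time': 0.8, 'joint_positions': [1.233, 0.321, -0.07, 1.451, 0.023, 1.371, -0.057], 'qd': [0.0, -0.001, 0.001, -0.0, 0.0, -0.002, -0.001], 'joint_torque': [-0.0, -49.104, -0.403, -31.275, -0.064, 0.033, -0.0], 'position': [0.224, -0.61, 0.241], 'tool_rot': [3.093, 0.55, -0.0], 'ft_force': [-0.025, -0.459, -0.443], 'torque': [0.022, -0.014, -0.091], 'grip_force': 0.0, 'grip_width': 1.001}
```

View pics/top0.png

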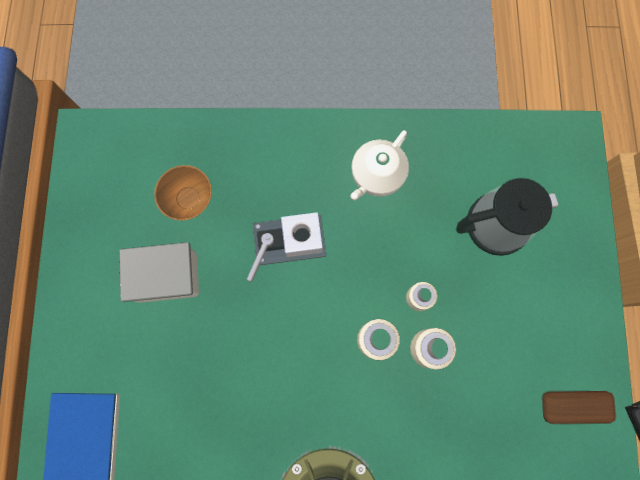

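View pics/side0.png

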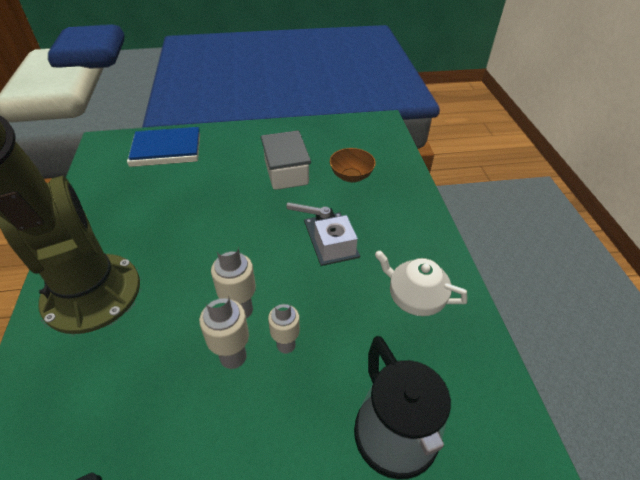

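The pictures show three look-alike lamps, in top/side pixels: A (422,296)/(284,325), B (379,340)/(233,278) and C (434,348)/(225,330). A is the smallest, so it is the one I want. The socket mouth is at top (302,233), the lever hub at (267,240) and the lever tip at (250,278). Next I'll check the choice in one close crop.

```bash
python3 - <<'E'
from h import *
t=cv2.imread('pics/top0.png');s=cv2.imread('pics/side0.png')
a=cv2.resize(t[270:380,350:465],(400,383),interpolation=3)
b=cv2.resize(t[205:285,240:335],(400,337)[::1],interpolation=3)
c=cv2.resize(s[295:365,250:320],(383,383),interpolation=3)
d=cv2.resize(s[195:270,280:370],(383,319),interpolation=3)
o=np.zeros((600,800,3),np.uint8)
for im,x,y in((a,0,0),(b,0,300),(c,400,0),(d,400,300)):
    im=cv2.resize(im,(400,300)) if 0 else im
    h=min(im.shape[0],300);w=im.shape[1];o[y:y+h,x:x+w]=im[:h]
cv2.imwrite('pics/crop.png',o)
T=grab('top');S=grab('side')
def both(a,b):
    o1,d1=ray(T,*a);o2,d2=ray(S,*b)
    k=np.linalg.lstsq(np.c_[d1,-d2],o2-o1,rcond=None)[0];p,q=o1+d1*k[0],o2+d2*k[1];return np.round((p+q)/2,4),round(np.linalg.norm(p-q),4)
print('cap A',both((423.5,295.5),(284,311)),atz(T,423.5,295.5,.124))
print('mouth',both((302,233),(336,230)),atz(T,302,233,.066),atz(S,336,230,.066))
print('hub',atz(T,267,240,.061),'tip',atz(T,250,278,.061),atz(S,289,206,.061))
for b,z in (([408,280,436,313],.09),([360,317,398,359],.09),([412,328,456,373],.09)):
    print(atz(T,b[0],(b[1]+b[3])/2,z)[1]-atz(T,b[2],(b[1]+b[3])/2,z)[1])
E
```

```text
cap A (array([ 0.4422, -0.1995,  0.1313]), np.float64(0.004)) [ 0.44096687 -0.20099259  0.124     ]
mouth (array([0.5897, 0.061 , 0.0672]), np.float64(0.0032)) [0.58837185 0.06099641 0.066     ] [0.59156634 0.06252857 0.066     ]
hub [0.57278303 0.14100649 0.061     ] tip [0.48525785 0.1769132  0.061     ] [0.48586027 0.16915613 0.061     ]
0.06128650330064506
0.08164775338680563
0.09451322462407896
```

View pics/crop.png

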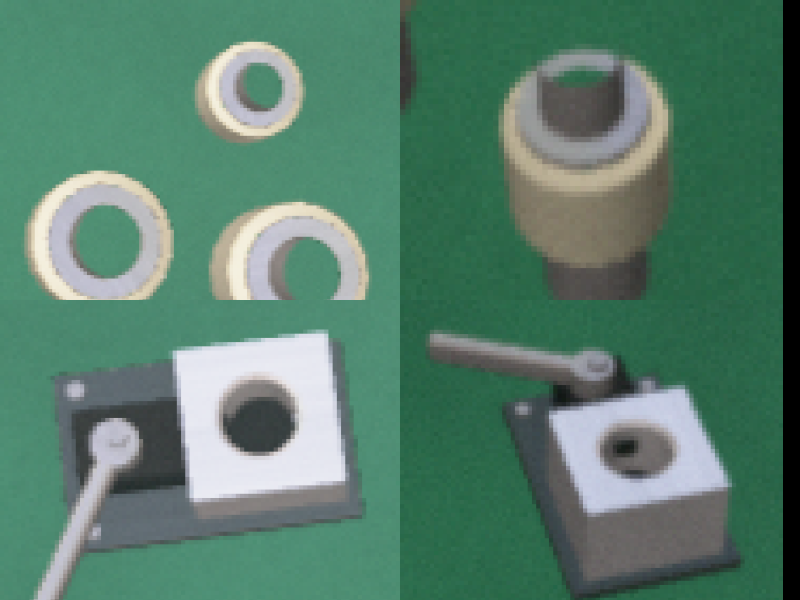

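The close crop confirms lamp A: its shade measures about 61 mm, against 82 and 95 mm for the other two. Now I'll refine the positions from the crop edges.

```bash
cat >> h.py <<'E'
def both(T,S,a,b):
    o1,d1=ray(T,*a);o2,d2=ray(S,*b)
    k=np.linalg.lstsq(np.c_[d1,-d2],o2-o1,rcond=None)[0];p,q=o1+d1*k[0],o2+d2*k[1];return np.round((p+q)/2,4),round(np.linalg.norm(p-q),4)
E
python3 - <<'E'
from h import *
T=grab('top');S=grab('side')
print('knob',both(T,S,(425.7,294.4),(282.6,307)),atz(T,425.7,294.4,.158),atz(S,282.6,307,.158),'cap',atz(T,424.8,295.2,.124))
print('mouth',both(T,S,(301,231.8),(335.5,229.1)),atz(T,301,231.8,.066),atz(S,335.5,229.1,.066))
c=np.array([[174,350],[329,332],[345,480],[187,502]],float);c=(c-[0,300]+.5)/4.21-.5+[240,205]
w=np.array([atz(T,*p,.066)[:2] for p in c]);print(w,w.mean(0),np.linalg.norm(np.roll(w,-1,0)-w,axis=1))
# +y of holder dir: from right edge to left edge
for a,b in((1,0),(2,3)):
    d=w[b]-w[a];print('ydir deg',np.degrees(np.arctan2(d[1],d[0])))
for a,b in((0,3),(1,2)):
    d=w[b]-w[a];print('-xdir deg',np.degrees(np.arctan2(d[1],d[0])))
print('hub',atz(T,267.1,237.8,.063))
print('tip',atz(T,250,278,.061))
E
```

```text
knob (array([ 0.4415, -0.2012,  0.1479]), np.float64(0.0013)) [ 0.43983236 -0.19932151  0.158     ] [ 0.44211511 -0.20794722  0.158     ] cap [ 0.44160806 -0.20377582  0.124     ]
mouth (array([0.5904, 0.0632, 0.0687]), np.float64(0.0002)) [0.59116773 0.06331787 0.066     ] [0.59086263 0.06573064 0.066     ]
[[0.62701018 0.10990076]
 [0.63748462 0.02541227]
 [0.55516276 0.01616191]
 [0.5427777  0.10102459]] [0.59060882 0.06312488] [0.0851353  0.08283995 0.08576168 0.08469886]
ydir deg 97.06717258286253
ydir deg 98.30326321293299
-xdir deg -173.98454227994534
-xdir deg -173.58866778759335
hub [0.57749843 0.14068458 0.063     ]
tip [0.48525785 0.1769132  0.061     ]
```

```bash
python3 - <<'E'
from h import *
from scipy.spatial.transform import Rotation as R
T=grab('top');S=grab('side')
print('B',both(T,S,(380,340),(231,257)),'C',both(T,S,(437,348),(222,307)))
print('kettle',atz(T,522,206,.188),'teapot',atz(T,381,163,.11))
s=ctrl.get_state();M=R.from_rotvec(s['tool_rot']).as_matrix();print(M.round(3))
for t in ([.441,-.202,.30],): print((M.T@(np.array(t)-s['position'])*1000).round(1))
E
```

```text
B (array([ 0.3497, -0.1004,  0.1888]), np.float64(0.0054)) C (array([ 0.3336, -0.2126,  0.1852]), np.float64(0.0037))
kettle [ 0.62067176 -0.4011645   0.188     ] teapot [ 0.74156423 -0.11759337  0.11      ]
[[ 0.939  0.345 -0.   ]
 [ 0.345 -0.939 -0.   ]
 [-0.     0.    -1.   ]]
[ 344.4 -308.4  -58.8]
```

Request:
{"method": "jog_arm", "body": {"increments": [{"tx": 10, "ty": -10, "tz": -35, "gripper": 1}, {"tx": 35, "ty": -32, "tz": -59}, {"tx": 65, "ty": -58, "tz": -59}, {"tx": 92, "ty": -82, "tz": -59}, {"tx": 120, "ty": -107, "tz": -59}]}}

```text
validation failed for argument at $.in...
```

Request:
{"method": "jog_arm", "body": {"increments": [{"tx": 28, "ty": -25}, {"tx": 56, "ty": -50}, {"tx": 84, "ty": -75}, {"tx": 112, "ty": -100}, {"tx": 140, "ty": -125}]}}

```text
validation failed for argument at $.in...
```

Request:
{"method": "jog_arm", "body": {"increments": [{"tx": 25, "ty": -23, "wz": 0.1}, {"tx": 50, "ty": -46, "wz": 0.22}, {"tx": 70, "ty": -64, "wz": 0.34}, {"tx": 84, "ty": -76, "wz": 0.46}, {"tx": 84, "ty": -76, "wz": 0.58}]}}

```text
validation failed for argument at $.in...
```

```bash
cat >> h.py <<'E'
from scipy.spatial.transform import Rotation as R
def st(t=None,yaw=None):
    s=ctrl.get_state();M=R.from_rotvec(s['tool_rot']).as_matrix()
    print('t',round(s['time'],2),'p',np.round(s['position'],4),'yawx',np.degrees(np.arctan2(M[1,0],M[0,0])).round(1),'tilt',M[:,2].round(4),'F',np.round(s['ft_force'],2),'g',round(s['grip_width'],3),round(s['grip_force'],2),'q',np.round(s['joint_positions'],2))
    if t is not None: print('tool mm',(M.T@(np.array(t)-s['position'])*1000).round(1))
    return s,M
E
python3 - <<'E'
from h import *
st([.441,-.202,.142])
im=grab('top','t1.png')['color'];grab('side','s1.png')
a=cv2.resize(im[230:390,330:530],(800,600)[:2]);cv2.imwrite('pics/t1c.png',a)
E
```

```text
t 1.1 p [ 0.2239 -0.6102  0.2413] yawx 20.2 tilt [-0.e+00 -1.e-04 -1.e+00] F [ 0.48  0.18 -0.17] g 0.999 0.0 q [ 1.23  0.32 -0.07  1.45  0.02  1.37 -0.06]
tool mm [ 344.4 -308.5   99.2]
```

View pics/s1.png

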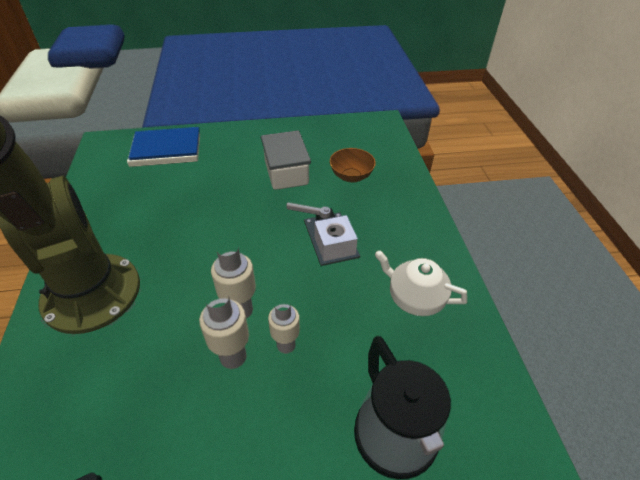

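The picture hasn't changed because the rows were refused. They apparently need all seven fields.

Request:
{"method": "jog_arm", "body": {"increments": [{"tx": 10, "ty": -10, "tz": -35, "wx": 0, "wy": 0, "wz": 0, "gripper": 1}, {"tx": 35, "ty": -32, "tz": -59, "wx": 0, "wy": 0, "wz": 0, "gripper": 1}, {"tx": 65, "ty": -58, "tz": -59, "wx": 0, "wy": 0, "wz": 0, "gripper": 1}, {"tx": 92, "ty": -82, "tz": -59, "wx": 0, "wy": 0, "wz": 0, "gripper": 1}, {"tx": 120, "ty": -107, "tz": -59, "wx": 0, "wy": 0, "wz": 0, "gripper": 1}]}}

```text
time: 1.62
position: [0.3004, -0.4672, 0.301]
tool_rot: [3.092, 0.549, 0.001]
ft_force: [1.0, -0.0, -0.2]
grip_width: 1.002
grip_force: 0.0
```

Request:
{"method": "jog_arm", "body": {"increments": [{"tx": 28, "ty": -25, "tz": 0, "wx": 0, "wy": 0, "wz": 0, "gripper": 1}, {"tx": 56, "ty": -50, "tz": 0, "wx": 0, "wy": 0, "wz": 0, "gripper": 1}, {"tx": 84, "ty": -75, "tz": 0, "wx": 0, "wy": 0, "wz": 0, "gripper": 1}, {"tx": 112, "ty": -100, "tz": 0, "wx": 0, "wy": 0, "wz": 0, "gripper": 1}, {"tx": 140, "ty": -125, "tz": 0, "wx": 0, "wy": 0, "wz": 0, "gripper": 1}]}}

```text
time: 2.03
position: [0.3886, -0.3011, 0.3005]
tool_rot: [3.092, 0.549, 0.0]
ft_force: [0.5, 0.3, 0.1]
grip_width: 0.997
grip_force: 0.0
```

Request:
{"method": "jog_arm", "body": {"increments": [{"tx": 25, "ty": -23, "tz": 0, "wx": 0, "wy": 0, "wz": 0.1, "gripper": 1}, {"tx": 50, "ty": -46, "tz": 0, "wx": 0, "wy": 0, "wz": 0.22, "gripper": 1}, {"tx": 70, "ty": -64, "tz": 0, "wx": 0, "wy": 0, "wz": 0.34, "gripper": 1}, {"tx": 84, "ty": -76, "tz": 0, "wx": 0, "wy": 0, "wz": 0.46, "gripper": 1}, {"tx": 84, "ty": -76, "tz": 0, "wx": 0, "wy": 0, "wz": 0.58, "gripper": 1}]}}

```text
time: 2.45
position: [0.4431, -0.1974, 0.3008]
tool_rot: [-3.12, 0.354, -0.003]
ft_force: [1.1, -0.1, -0.2]
grip_width: 0.998
grip_force: 0.0
```

```bash
python3 - <<'E'
from h import *
st([.441,-.202,.142])
im=grab('side','s2.png');t=grab('top','t2.png')
for i in (im,t):print(pix(i,ctrl.get_state()['position']))
E
```

```text
t 2.45 p [ 0.4431 -0.1974  0.3008] yawx -13.0 tilt [ 1.8e-03  9.0e-04 -1.0e+00] F [ 1.12 -0.1  -0.23] g 0.998 0.0 q [ 0.84 -0.04 -0.45  1.74 -0.02  1.44 -1.41]
tool mm [ -1.3   5.2 158.8]
[277.21752321 253.8222915 ]
[441.68054368 285.54178061]
```

View pics/s2.png

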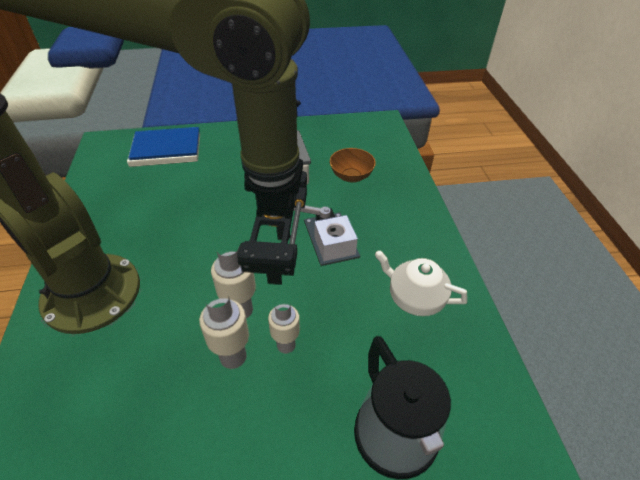

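The gripper, at side (270,258), is above lamp A at (284,325) and clear of B and C. I'll go down with the TCP at about z=0.148, so the fingertips stay above the cap.

Request:
{"method": "jog_arm", "body": {"increments": [{"tx": 0, "ty": 4, "tz": 25, "wx": 0, "wy": 0, "wz": 0, "gripper": 1}, {"tx": 0, "ty": 4, "tz": 50, "wx": 0, "wy": 0, "wz": 0, "gripper": 1}, {"tx": 0, "ty": 4, "tz": 75, "wx": 0, "wy": 0, "wz": 0, "gripper": 1}, {"tx": 0, "ty": 4, "tz": 90, "wx": 0, "wy": 0, "wz": 0, "gripper": 1}, {"tx": 0, "ty": 4, "tz": 90, "wx": 0, "wy": 0, "wz": 0, "gripper": 1}]}}

```text
time: 2.97
position: [0.4371, -0.2066, 0.2067]
tool_rot: [-3.119, 0.355, 0.01]
ft_force: [-0.2, -0.1, -0.3]
grip_width: 1.0
grip_force: 0.0
```

```bash
python3 - <<'E'
from h import *
s,M=st([.441,-.202,.148])
S=grab('side','s3.png');t=grab('top','t3.png')
a=cv2.resize(S['color'][220:370,180:380],(800,600),interpolation=3);cv2.imwrite('pics/s3c.png',a)
p=np.array(s['position'])
for x in (p,p+M@[0,0,.019]): print(pix(S,x),(pix(S,x)-[180,220])*4)
E
```

```text
t 2.97 p [ 0.4371 -0.2066  0.2067] yawx -13.0 tilt [-0.0059  0.0029 -1.    ] F [-0.16 -0.09 -0.3 ] g 1.0 0.0 q [ 0.84  0.01 -0.45  1.88  0.    1.26 -1.41]
tool mm [ 3.1 -5.2 58.7]
[278.3163401  291.00862421] [393.26536041 284.03449684]
[278.86389434 297.2708595 ] [395.45557736 309.08343801]
```

View pics/s3c.png

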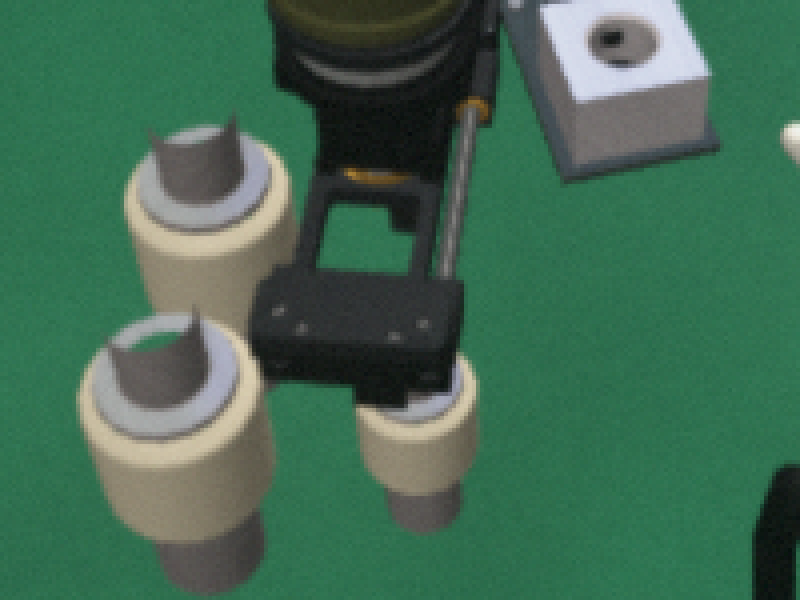

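The grasp is slightly off because I reacted to a settling transient. I'll undo the 4 mm, go down, settle and close.

Request:
{"method": "jog_arm", "body": {"increments": [{"tx": 0, "ty": -4, "tz": 15, "wx": 0, "wy": 0, "wz": 0, "gripper": 1}, {"tx": 0, "ty": -4, "tz": 32, "wx": 0, "wy": 0, "wz": 0, "gripper": 1}, {"tx": 0, "ty": -4, "tz": 47, "wx": 0, "wy": 0, "wz": 0, "gripper": 1}, {"tx": 0, "ty": -4, "tz": 57, "wx": 0, "wy": 0, "wz": 0, "gripper": 1}, {"tx": 0, "ty": -4, "tz": 62, "wx": 0, "wy": 0, "wz": 0, "gripper": 1}]}}

```text
time: 3.48
position: [0.4408, -0.203, 0.1483]
tool_rot: [3.121, -0.357, 0.0]
ft_force: [0.5, -0.2, -0.6]
grip_width: 0.997
grip_force: 0.0
```

Request:
{"method": "jog_arm", "body": {"increments": [{"tx": 0, "ty": 0, "tz": 0, "wx": 0, "wy": 0, "wz": 0, "gripper": 0.6}, {"tx": 0, "ty": 0, "tz": 0, "wx": 0, "wy": 0, "wz": 0, "gripper": 0.5}, {"tx": 0, "ty": 0, "tz": 0, "wx": 0, "wy": 0, "wz": 0, "gripper": 0.42}, {"tx": 0, "ty": 0, "tz": 0, "wx": 0, "wy": 0, "wz": 0, "gripper": 0.3}, {"tx": 0, "ty": 0, "tz": 0, "wx": 0, "wy": 0, "wz": 0, "gripper": 0.2}], "grip_force": 30}}

```text
time: 3.9
position: [0.4412, -0.2028, 0.149]
tool_rot: [3.121, -0.358, 0.002]
ft_force: [0.3, 0.7, -0.4]
grip_width: 0.704
grip_force: 0.0
```

Request:
{"method": "jog_arm", "body": {"increments": [{"tx": 0, "ty": 0, "tz": 0, "wx": 0, "wy": 0, "wz": 0, "gripper": 0.2}, {"tx": 0, "ty": 0, "tz": 0, "wx": 0, "wy": 0, "wz": 0, "gripper": 0.2}, {"tx": 0, "ty": 0, "tz": 0, "wx": 0, "wy": 0, "wz": 0, "gripper": 0.2}, {"tx": 0, "ty": 0, "tz": 0, "wx": 0, "wy": 0, "wz": 0, "gripper": 0.2}, {"tx": 0, "ty": 0, "tz": 0, "wx": 0, "wy": 0, "wz": 0, "gripper": 0.2}], "grip_force": 30}}

```text
time: 4.32
position: [0.4408, -0.2024, 0.1483]
tool_rot: [-3.121, 0.358, -0.0]
ft_force: [0.5, 0.0, 0.3]
grip_width: 0.339
grip_force: 30.0
```

Gripped the knob at 29.5 mm opening. Lifting.

Request:
{"method": "jog_arm", "body": {"increments": [{"tx": 0, "ty": 0, "tz": -10, "wx": 0, "wy": 0, "wz": 0, "gripper": 0.2}, {"tx": 0, "ty": 0, "tz": -30, "wx": 0, "wy": 0, "wz": 0, "gripper": 0.2}, {"tx": 0, "ty": 0, "tz": -55, "wx": 0, "wy": 0, "wz": 0, "gripper": 0.2}, {"tx": 0, "ty": 0, "tz": -85, "wx": 0, "wy": 0, "wz": 0, "gripper": 0.2}, {"tx": 0, "ty": 0, "tz": -105, "wx": 0, "wy": 0, "wz": 0, "gripper": 0.2}]}}

```text
time: 4.73
position: [0.4408, -0.2025, 0.2555]
tool_rot: [3.121, -0.357, 0.001]
ft_force: [1.4, 0.7, -4.7]
grip_width: 0.333
grip_force: 30.0
```

```bash
python3 - <<'E'
from h import *
st([.5908,.0635,.253])
E
```

```text
t 4.73 p [ 0.4408 -0.2025  0.2555] yawx -13.1 tilt [ 6.e-04 -6.e-04 -1.e+00] F [ 1.44  0.72 -4.72] g 0.333 29.96 q [ 0.84 -0.02 -0.45  1.81 -0.01  1.35 -1.41]
tool mm [  86.  -293.     2.4]
```

Request:
{"method": "jog_arm", "body": {"increments": [{"tx": 4, "ty": -14, "tz": 0, "wx": 0, "wy": 0, "wz": 0, "gripper": 0.2}, {"tx": 12, "ty": -40, "tz": 0, "wx": 0, "wy": 0, "wz": 0, "gripper": 0.2}, {"tx": 22, "ty": -75, "tz": 0, "wx": 0, "wy": 0, "wz": 0, "gripper": 0.2}, {"tx": 32, "ty": -110, "tz": 0, "wx": 0, "wy": 0, "wz": 0, "gripper": 0.2}, {"tx": 43, "ty": -146, "tz": 0, "wx": 0, "wy": 0, "wz": 0, "gripper": 0.2}]}}

```text
time: 5.15
position: [0.5153, -0.0691, 0.2531]
tool_rot: [3.12, -0.36, -0.002]
ft_force: [0.6, 0.5, -4.8]
grip_width: 0.335
grip_force: 30.0
```

Request:
{"method": "jog_arm", "body": {"increments": [{"tx": 11, "ty": -36, "tz": 0, "wx": 0, "wy": 0, "wz": 0, "gripper": 0.2}, {"tx": 21, "ty": -71, "tz": 0, "wx": 0, "wy": 0, "wz": 0, "gripper": 0.2}, {"tx": 31, "ty": -106, "tz": 0, "wx": 0, "wy": 0, "wz": 0, "gripper": 0.2}, {"tx": 39, "ty": -133, "tz": 0, "wx": 0, "wy": 0, "wz": 0, "gripper": 0.2}, {"tx": 43, "ty": -147, "tz": 0, "wx": 0, "wy": 0, "wz": 0, "gripper": 0.2}]}}

```text
time: 5.57
position: [0.5912, 0.0684, 0.2528]
tool_rot: [-3.119, 0.35, 0.002]
ft_force: [-0.1, -0.1, -4.1]
grip_width: 0.335
grip_force: 30.0
```

Request:
{"method": "jog_arm", "body": {"increments": [{"tx": 0, "ty": 0, "tz": 0, "wx": 0, "wy": 0, "wz": 0, "gripper": 0.2}, {"tx": 0, "ty": 0, "tz": 0, "wx": 0, "wy": 0, "wz": 0, "gripper": 0.2}, {"tx": 0, "ty": 0, "tz": 10, "wx": 0, "wy": 0, "wz": 0, "gripper": 0.2}, {"tx": 0, "ty": 0, "tz": 20, "wx": 0, "wy": 0, "wz": 0, "gripper": 0.2}, {"tx": 0, "ty": 0, "tz": 25, "wx": 0, "wy": 0, "wz": 0, "gripper": 0.2}]}}

```text
time: 5.98
position: [0.5895, 0.0614, 0.2259]
tool_rot: [3.119, -0.361, -0.005]
ft_force: [-0.3, -0.2, -5.3]
grip_width: 0.334
grip_force: 30.0
```

```bash
python3 - <<'E'
from h import *
s,M=st([.5908,.0635,.253])
S=grab('side');t=grab('top')
a=cv2.resize(S['color'][160:280,260:420],(533,400),interpolation=3)
b=cv2.resize(t['color'][190:290,240:307+0],(268,400),interpolation=3)
b=cv2.resize(t['color'][190:290,240:340],(400,400),interpolation=3)[:,:267]
cv2.imwrite('pics/s4.png',np.hstack([a,b]))
p=np.array(s['position'])
for x in (p+[0,0,-.1483],p+[0,0,-.0883],[.5908,.0635,.066]): print(((pix(S,x)-[260,160])*3.33).round(0))
E
```

```text
t 5.98 p [0.5895 0.0614 0.2259] yawx -13.2 tilt [-0.0032 -0.0014 -1.    ] F [-0.32 -0.21 -5.35] g 0.334 29.96 q [ 0.44  0.28 -0.7   1.6   0.19  1.34 -2.09]
tool mm [  0.7  -2.3 -27.1]
[251. 223.]
[254. 163.]
[252. 232.]
```

View pics/s4.png

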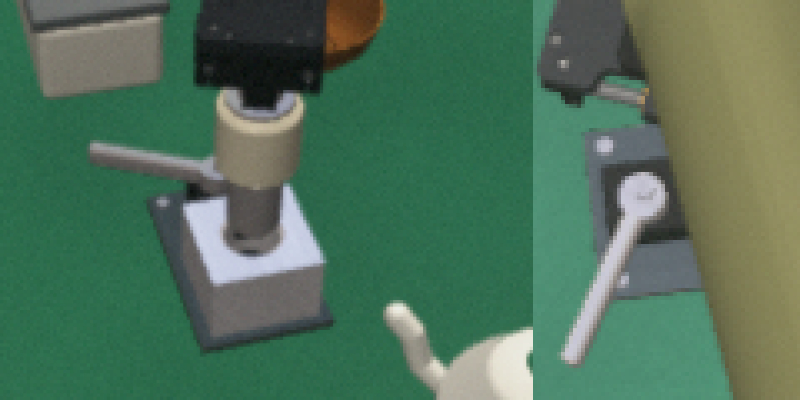

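In the crop, the lamp's foot (252,228) stands right over the mouth (252,232). Lowering gently.

Request:
{"method": "jog_arm", "body": {"increments": [{"tx": 0, "ty": 0, "tz": 2, "wx": 0, "wy": 0, "wz": 0, "gripper": 0.2}, {"tx": 0, "ty": 0, "tz": 5, "wx": 0, "wy": 0, "wz": 0, "gripper": 0.2}, {"tx": 0, "ty": 0, "tz": 8, "wx": 0, "wy": 0, "wz": 0, "gripper": 0.2}, {"tx": 0, "ty": 0, "tz": 11, "wx": 0, "wy": 0, "wz": 0, "gripper": 0.2}, {"tx": 0, "ty": 0, "tz": 14, "wx": 0, "wy": 0, "wz": 0, "gripper": 0.2}]}}

```text
time: 6.5
position: [0.5908, 0.0635, 0.2141]
tool_rot: [3.121, -0.357, 0.0]
ft_force: [-0.4, -0.4, -4.2]
grip_width: 0.338
grip_force: 30.0
```

Request:
{"method": "jog_arm", "body": {"increments": [{"tx": 0, "ty": 0, "tz": 2, "wx": 0, "wy": 0, "wz": 0, "gripper": 0.2}, {"tx": 0, "ty": 0, "tz": 4, "wx": 0, "wy": 0, "wz": 0, "gripper": 0.2}, {"tx": 0, "ty": 0, "tz": 5, "wx": 0, "wy": 0, "wz": 0, "gripper": 0.2}, {"tx": 0, "ty": 0, "tz": 5, "wx": 0, "wy": 0, "wz": 0, "gripper": 0.2}, {"tx": 0, "ty": 0, "tz": 5, "wx": 0, "wy": 0, "wz": 0, "gripper": 0.2}]}}

```text
time: 6.92
position: [0.5908, 0.0634, 0.2093]
tool_rot: [3.121, -0.358, 0.0]
ft_force: [0.0, -1.2, -4.8]
grip_width: 0.337
grip_force: 30.0
```

Request:
{"method": "jog_arm", "body": {"increments": [{"tx": 0, "ty": 0, "tz": 1, "wx": 0, "wy": 0, "wz": 0, "gripper": 0.2}, {"tx": 0, "ty": 0, "tz": 2, "wx": 0, "wy": 0, "wz": 0, "gripper": 0.2}, {"tx": 0, "ty": 0, "tz": 3, "wx": 0, "wy": 0, "wz": 0, "gripper": 0.2}, {"tx": 0, "ty": 0, "tz": 4, "wx": 0, "wy": 0, "wz": 0, "gripper": 0.2}, {"tx": 0, "ty": 0, "tz": 4, "wx": 0, "wy": 0, "wz": 0, "gripper": 0.2}]}}

```text
time: 7.33
position: [0.5906, 0.0634, 0.2049]
tool_rot: [3.121, -0.358, -0.001]
ft_force: [-0.2, -0.5, -4.6]
grip_width: 0.338
grip_force: 30.0
```

Request:
{"method": "jog_arm", "body": {"increments": [{"tx": 0, "ty": 0, "tz": 1, "wx": 0, "wy": 0, "wz": 0, "gripper": 0.2}, {"tx": 0, "ty": 0, "tz": 2, "wx": 0, "wy": 0, "wz": 0, "gripper": 0.2}, {"tx": 0, "ty": 0, "tz": 3, "wx": 0, "wy": 0, "wz": 0, "gripper": 0.2}, {"tx": 0, "ty": 0, "tz": 4, "wx": 0, "wy": 0, "wz": 0, "gripper": 0.2}, {"tx": 0, "ty": 0, "tz": 4, "wx": 0, "wy": 0, "wz": 0, "gripper": 0.2}]}}

```text
time: 7.75
position: [0.5906, 0.0634, 0.2009]
tool_rot: [3.121, -0.358, -0.001]
ft_force: [0.3, -0.2, -4.6]
grip_width: 0.339
grip_force: 30.0
```

```bash
python3 -c "
from h import *
st()"
```

```text
t 7.75 p [0.5906 0.0634 0.2009] yawx -13.1 tilt [-5.e-04 -1.e-04 -1.e+00] F [ 0.33 -0.16 -4.65] g 0.339 29.96 q [ 0.44  0.3  -0.7   1.63  0.2   1.29 -2.1 ]
```

Request:
{"method": "jog_arm", "body": {"increments": [{"tx": 0, "ty": 0, "tz": 1, "wx": 0, "wy": 0, "wz": 0, "gripper": 0.2}, {"tx": 0, "ty": 0, "tz": 2, "wx": 0, "wy": 0, "wz": 0, "gripper": 0.2}, {"tx": 0, "ty": 0, "tz": 3, "wx": 0, "wy": 0, "wz": 0, "gripper": 0.2}, {"tx": 0, "ty": 0, "tz": 4, "wx": 0, "wy": 0, "wz": 0, "gripper": 0.2}, {"tx": 0, "ty": 0, "tz": 4, "wx": 0, "wy": 0, "wz": 0, "gripper": 0.2}]}}

```text
time: 8.17
position: [0.5907, 0.0634, 0.197]
tool_rot: [3.121, -0.358, -0.0]
ft_force: [0.0, -0.1, -4.9]
grip_width: 0.337
grip_force: 30.0
```

Request:
{"method": "jog_arm", "body": {"increments": [{"tx": 0, "ty": 0, "tz": 1, "wx": 0, "wy": 0, "wz": 0, "gripper": 0.2}, {"tx": 0, "ty": 0, "tz": 2, "wx": 0, "wy": 0, "wz": 0, "gripper": 0.2}, {"tx": 0, "ty": 0, "tz": 3, "wx": 0, "wy": 0, "wz": 0, "gripper": 0.2}, {"tx": 0, "ty": 0, "tz": 4, "wx": 0, "wy": 0, "wz": 0, "gripper": 0.2}, {"tx": 0, "ty": 0, "tz": 4, "wx": 0, "wy": 0, "wz": 0, "gripper": 0.2}]}}

```text
time: 8.58
position: [0.5915, 0.0628, 0.1943]
tool_rot: [3.12, -0.358, 0.003]
ft_force: [-2.5, -1.8, 4.3]
grip_width: 0.34
grip_force: 29.9
```

Request:
{"method": "jog_arm", "body": {"increments": [{"tx": 0, "ty": 0, "tz": 0.5, "wx": 0, "wy": 0, "wz": 0, "gripper": 0.2}, {"tx": 0, "ty": 0, "tz": 1, "wx": 0, "wy": 0, "wz": 0, "gripper": 0.2}, {"tx": 0, "ty": 0, "tz": 1, "wx": 0, "wy": 0, "wz": 0, "gripper": 0.2}, {"tx": 0, "ty": 0, "tz": 1, "wx": 0, "wy": 0, "wz": 0, "gripper": 0.2}, {"tx": 0, "ty": 0, "tz": 1, "wx": 0, "wy": 0, "wz": 0, "gripper": 0.2}]}}

```text
time: 9.0
position: [0.5915, 0.0628, 0.1935]
tool_rot: [3.12, -0.358, 0.003]
ft_force: [-1.1, -2.8, 5.9]
grip_width: 0.338
grip_force: 29.9
```

```bash
python3 -c "
from h import *
s,M=st();print(np.round(s['torque'],2))"
```

```text
t 9.0 p [0.5915 0.0628 0.1935] yawx -13.1 tilt [ 0.002  -0.0013 -1.    ] F [-1.09 -2.77  5.87] g 0.338 29.95 q [ 0.43  0.3  -0.7   1.64  0.2   1.27 -2.1 ]
[-0.79  0.54  0.03]
```

Request:
{"method": "jog_arm", "body": {"increments": [{"tx": 0, "ty": 0, "tz": 0.5, "wx": 0, "wy": 0, "wz": 0, "gripper": 0.2}, {"tx": 0, "ty": 0, "tz": 1, "wx": 0, "wy": 0, "wz": 0, "gripper": 0.2}, {"tx": 0, "ty": 0, "tz": 1.5, "wx": 0, "wy": 0, "wz": 0, "gripper": 0.2}, {"tx": 0, "ty": 0, "tz": 2, "wx": 0, "wy": 0, "wz": 0, "gripper": 0.2}, {"tx": 0, "ty": 0, "tz": 2, "wx": 0, "wy": 0, "wz": 0, "gripper": 0.2}]}}

```text
time: 9.42
position: [0.5905, 0.0629, 0.1896]
tool_rot: [3.12, -0.358, -0.001]
ft_force: [-0.7, -2.2, -1.1]
grip_width: 0.336
grip_force: 30.0
```

The foot is past the pad's edge, and rubbing friction is now about 3.5 N. Continuing.

Request:
{"method": "jog_arm", "body": {"increments": [{"tx": 0, "ty": 0, "tz": 1, "wx": 0, "wy": 0, "wz": 0, "gripper": 0.2}, {"tx": 0, "ty": 0, "tz": 2, "wx": 0, "wy": 0, "wz": 0, "gripper": 0.2}, {"tx": 0, "ty": 0, "tz": 3, "wx": 0, "wy": 0, "wz": 0, "gripper": 0.2}, {"tx": 0, "ty": 0, "tz": 4, "wx": 0, "wy": 0, "wz": 0, "gripper": 0.2}, {"tx": 0, "ty": 0, "tz": 5, "wx": 0, "wy": 0, "wz": 0, "gripper": 0.2}]}}

```text
time: 9.83
position: [0.5907, 0.0631, 0.185]
tool_rot: [3.121, -0.358, -0.0]
ft_force: [-1.2, -3.7, 0.7]
grip_width: 0.336
grip_force: 30.0
```

Request:
{"method": "jog_arm", "body": {"increments": [{"tx": 0, "ty": 0, "tz": 0.5, "wx": 0, "wy": 0, "wz": 0, "gripper": 0.2}, {"tx": 0, "ty": 0, "tz": 1, "wx": 0, "wy": 0, "wz": 0, "gripper": 0.2}, {"tx": 0, "ty": 0, "tz": 1.5, "wx": 0, "wy": 0, "wz": 0, "gripper": 0.2}, {"tx": 0, "ty": 0, "tz": 2, "wx": 0, "wy": 0, "wz": 0, "gripper": 0.2}, {"tx": 0, "ty": 0, "tz": 2, "wx": 0, "wy": 0, "wz": 0, "gripper": 0.2}]}}

```text
time: 10.25
position: [0.5907, 0.0632, 0.183]
tool_rot: [3.121, -0.358, -0.001]
ft_force: [-1.7, -4.4, -1.0]
grip_width: 0.334
grip_force: 30.0
```

Request:
{"method": "jog_arm", "body": {"increments": [{"tx": 0, "ty": 0, "tz": 0.5, "wx": 0, "wy": 0, "wz": 0, "gripper": 0.2}, {"tx": 0, "ty": 0, "tz": 1, "wx": 0, "wy": 0, "wz": 0, "gripper": 0.2}, {"tx": 0, "ty": 0, "tz": 1.5, "wx": 0, "wy": 0, "wz": 0, "gripper": 0.2}, {"tx": 0, "ty": 0, "tz": 2, "wx": 0, "wy": 0, "wz": 0, "gripper": 0.2}, {"tx": 0, "ty": 0, "tz": 2, "wx": 0, "wy": 0, "wz": 0, "gripper": 0.2}]}}

```text
time: 10.67
position: [0.5907, 0.0633, 0.181]
tool_rot: [3.121, -0.358, -0.0]
ft_force: [-2.3, -3.9, 0.2]
grip_width: 0.338
grip_force: 30.0
```

Request:
{"method": "jog_arm", "body": {"increments": [{"tx": 0, "ty": 0, "tz": 0.5, "wx": 0, "wy": 0, "wz": 0, "gripper": 0.2}, {"tx": 0, "ty": 0, "tz": 1, "wx": 0, "wy": 0, "wz": 0, "gripper": 0.2}, {"tx": 0, "ty": 0, "tz": 1.5, "wx": 0, "wy": 0, "wz": 0, "gripper": 0.2}, {"tx": 0, "ty": 0, "tz": 2, "wx": 0, "wy": 0, "wz": 0, "gripper": 0.2}, {"tx": 0, "ty": 0, "tz": 2, "wx": 0, "wy": 0, "wz": 0, "gripper": 0.2}]}}

```text
time: 11.08
position: [0.5907, 0.0634, 0.1791]
tool_rot: [3.121, -0.358, -0.0]
ft_force: [-1.5, -4.9, 0.6]
grip_width: 0.338
grip_force: 30.0
```

Request:
{"method": "jog_arm", "body": {"increments": [{"tx": 0, "ty": 0, "tz": 0.5, "wx": 0, "wy": 0, "wz": 0, "gripper": 0.2}, {"tx": 0, "ty": 0, "tz": 1, "wx": 0, "wy": 0, "wz": 0, "gripper": 0.2}, {"tx": 0, "ty": 0, "tz": 1.5, "wx": 0, "wy": 0, "wz": 0, "gripper": 0.2}, {"tx": 0, "ty": 0, "tz": 2, "wx": 0, "wy": 0, "wz": 0, "gripper": 0.2}, {"tx": 0, "ty": 0, "tz": 2, "wx": 0, "wy": 0, "wz": 0, "gripper": 0.2}]}}

```text
time: 11.5
position: [0.5908, 0.0634, 0.1771]
tool_rot: [3.121, -0.358, -0.0]
ft_force: [-2.1, -4.6, 1.2]
grip_width: 0.336
grip_force: 30.0
```

Request:
{"method": "jog_arm", "body": {"increments": [{"tx": 0, "ty": 0, "tz": 0.5, "wx": 0, "wy": 0, "wz": 0, "gripper": 0.2}, {"tx": 0, "ty": 0, "tz": 1, "wx": 0, "wy": 0, "wz": 0, "gripper": 0.2}, {"tx": 0, "ty": 0, "tz": 1.5, "wx": 0, "wy": 0, "wz": 0, "gripper": 0.2}, {"tx": 0, "ty": 0, "tz": 2, "wx": 0, "wy": 0, "wz": 0, "gripper": 0.2}, {"tx": 0, "ty": 0, "tz": 2, "wx": 0, "wy": 0, "wz": 0, "gripper": 0.2}]}}

```text
time: 11.92
position: [0.591, 0.0635, 0.1759]
tool_rot: [3.121, -0.358, 0.001]
ft_force: [-1.9, -5.1, 4.2]
grip_width: 0.337
grip_force: 30.0
```

The force is rising, which looks like seat contact. Pressing in small steps.

Request:
{"method": "jog_arm", "body": {"increments": [{"tx": 0, "ty": 0, "tz": 0.3, "wx": 0, "wy": 0, "wz": 0, "gripper": 0.2}, {"tx": 0, "ty": 0, "tz": 0.6, "wx": 0, "wy": 0, "wz": 0, "gripper": 0.2}, {"tx": 0, "ty": 0, "tz": 0.8, "wx": 0, "wy": 0, "wz": 0, "gripper": 0.2}, {"tx": 0, "ty": 0, "tz": 0.8, "wx": 0, "wy": 0, "wz": 0, "gripper": 0.2}, {"tx": 0, "ty": 0, "tz": 0.8, "wx": 0, "wy": 0, "wz": 0, "gripper": 0.2}]}}

```text
time: 12.33
position: [0.5912, 0.0635, 0.1758]
tool_rot: [3.121, -0.358, 0.002]
ft_force: [-3.0, -4.8, 7.4]
grip_width: 0.339
grip_force: 30.0
```

Request:
{"method": "jog_arm", "body": {"increments": [{"tx": 0, "ty": 0, "tz": 0.3, "wx": 0, "wy": 0, "wz": 0, "gripper": 0.2}, {"tx": 0, "ty": 0, "tz": 0.6, "wx": 0, "wy": 0, "wz": 0, "gripper": 0.2}, {"tx": 0, "ty": 0, "tz": 0.9, "wx": 0, "wy": 0, "wz": 0, "gripper": 0.2}, {"tx": 0, "ty": 0, "tz": 0.9, "wx": 0, "wy": 0, "wz": 0, "gripper": 0.2}, {"tx": 0, "ty": 0, "tz": 0.9, "wx": 0, "wy": 0, "wz": 0, "gripper": 0.2}]}}

```text
time: 12.75
position: [0.5914, 0.0636, 0.1756]
tool_rot: [3.121, -0.358, 0.003]
ft_force: [-4.8, -5.7, 10.5]
grip_width: 0.339
grip_force: 30.0
```

Request:
{"method": "jog_arm", "body": {"increments": [{"tx": 0, "ty": 0, "tz": 0.3, "wx": 0, "wy": 0, "wz": 0, "gripper": 0.2}, {"tx": 0, "ty": 0, "tz": 0.5, "wx": 0, "wy": 0, "wz": 0, "gripper": 0.2}, {"tx": 0, "ty": 0, "tz": 0.5, "wx": 0, "wy": 0, "wz": 0, "gripper": 0.2}, {"tx": 0, "ty": 0, "tz": 0.5, "wx": 0, "wy": 0, "wz": 0, "gripper": 0.2}, {"tx": 0, "ty": 0, "tz": 0.5, "wx": 0, "wy": 0, "wz": 0, "gripper": 0.2}]}}

```text
time: 13.17
position: [0.5915, 0.0636, 0.1756]
tool_rot: [3.121, -0.358, 0.004]
ft_force: [-4.6, -4.7, 11.7]
grip_width: 0.337
grip_force: 30.0
```

```bash
python3 -c "
from h import *
s,M=st();print(np.round(s['torque'],2))"
```

```text
t 13.17 p [0.5915 0.0636 0.1756] yawx -13.1 tilt [ 2.2e-03 -8.0e-04 -1.0e+00] F [-4.61 -4.7  11.69] g 0.337 30.03 q [ 0.43  0.32 -0.7   1.66  0.21  1.24 -2.11]
[-1.62  1.38 -0.07]
```

The seat has given only about 0.5 mm and the side force is growing. I'll ease the lateral load and press slightly more.

Request:
{"method": "jog_arm", "body": {"increments": [{"tx": -0.4, "ty": 0.4, "tz": 0, "wx": 0, "wy": 0, "wz": 0, "gripper": 0.2}, {"tx": -0.8, "ty": 0.8, "tz": 0, "wx": 0, "wy": 0, "wz": 0, "gripper": 0.2}, {"tx": -0.8, "ty": 0.8, "tz": 0.2, "wx": 0, "wy": 0, "wz": 0, "gripper": 0.2}, {"tx": -0.8, "ty": 0.8, "tz": 0.4, "wx": 0, "wy": 0, "wz": 0, "gripper": 0.2}, {"tx": -0.8, "ty": 0.8, "tz": 0.4, "wx": 0, "wy": 0, "wz": 0, "gripper": 0.2}]}}

```text
time: 13.58
position: [0.5911, 0.0634, 0.1754]
tool_rot: [-3.121, 0.357, -0.006]
ft_force: [-4.0, -5.4, 13.3]
grip_width: 0.338
grip_force: 30.0
```

```bash
python3 -c "
from h import *
s,M=st();print(np.round(s['torque'],2))"
```

```text
t 13.58 p [0.5911 0.0634 0.1754] yawx -13.1 tilt [ 3.6e-03 -1.0e-04 -1.0e+00] F [-3.97 -5.36 13.27] g 0.338 30.01 q [ 0.43  0.32 -0.7   1.66  0.21  1.24 -2.11]
[-1.49  1.05  0.  ]
```

Request:
{"method": "jog_arm", "body": {"increments": [{"tx": -0.4, "ty": 0.3, "tz": 0.2, "wx": 0, "wy": 0, "wz": 0, "gripper": 0.2}, {"tx": -0.8, "ty": 0.6, "tz": 0.4, "wx": 0, "wy": 0, "wz": 0, "gripper": 0.2}, {"tx": -0.8, "ty": 0.6, "tz": 0.6, "wx": 0, "wy": 0, "wz": 0, "gripper": 0.2}, {"tx": -0.8, "ty": 0.6, "tz": 0.6, "wx": 0, "wy": 0, "wz": 0, "gripper": 0.2}, {"tx": -0.8, "ty": 0.6, "tz": 0.6, "wx": 0, "wy": 0, "wz": 0, "gripper": 0.2}]}}

```text
time: 14.0
position: [0.5908, 0.0632, 0.1752]
tool_rot: [-3.12, 0.357, -0.008]
ft_force: [-2.5, -3.8, 12.4]
grip_width: 0.336
grip_force: 30.0
```

```bash
python3 -c "
from h import *
s,M=st();print(np.round(s['torque'],2))"
```

```text
t 14.0 p [0.5908 0.0632 0.1752] yawx -13.1 tilt [ 5.2e-03  4.0e-04 -1.0e+00] F [-2.52 -3.81 12.4 ] g 0.336 30.0 q [ 0.43  0.31 -0.7   1.67  0.21  1.23 -2.11]
[-1.37  0.88 -0.01]
```

The seat has compressed by about 1 mm with roughly 11 N net on it, so the lamp is home. I'll unload, open and lift off.

Request:
{"method": "jog_arm", "body": {"increments": [{"tx": 0, "ty": 0, "tz": -1, "wx": 0, "wy": 0, "wz": 0, "gripper": 0.2}, {"tx": 0, "ty": 0, "tz": -2.2, "wx": 0, "wy": 0, "wz": 0, "gripper": 0.2}, {"tx": 0, "ty": 0, "tz": -2.2, "wx": 0, "wy": 0, "wz": 0, "gripper": 0.2}, {"tx": 0, "ty": 0, "tz": -2.2, "wx": 0, "wy": 0, "wz": 0, "gripper": 0.8}, {"tx": 0, "ty": 0, "tz": -2.2, "wx": 0, "wy": 0, "wz": 0, "gripper": 0.9}]}}

```text
time: 14.42
position: [0.589, 0.0646, 0.1741]
tool_rot: [-3.118, 0.356, -0.0]
ft_force: [0.2, 0.8, -0.8]
grip_width: 0.418
grip_force: 0.0
```

Request:
{"method": "jog_arm", "body": {"increments": [{"tx": 0, "ty": 0, "tz": 0, "wx": 0, "wy": 0, "wz": 0, "gripper": 0.9}, {"tx": 0, "ty": 0, "tz": 0, "wx": 0, "wy": 0, "wz": 0, "gripper": 0.9}, {"tx": 0, "ty": 0, "tz": 0, "wx": 0, "wy": 0, "wz": 0, "gripper": 0.9}, {"tx": 0, "ty": 0, "tz": 0, "wx": 0, "wy": 0, "wz": 0, "gripper": 0.9}, {"tx": 0, "ty": 0, "tz": 0, "wx": 0, "wy": 0, "wz": 0, "gripper": 0.9}]}}

```text
time: 14.83
position: [0.5889, 0.0626, 0.1741]
tool_rot: [-3.121, 0.357, 0.0]
ft_force: [0.1, 0.7, 0.4]
grip_width: 0.78
grip_force: 0.0
```

Request:
{"method": "jog_arm", "body": {"increments": [{"tx": 0, "ty": 0, "tz": -15, "wx": 0, "wy": 0, "wz": 0, "gripper": 0.9}, {"tx": 0, "ty": 0, "tz": -40, "wx": 0, "wy": 0, "wz": 0, "gripper": 0.9}, {"tx": 0, "ty": 0, "tz": -70, "wx": 0, "wy": 0, "wz": -0.1, "gripper": 0.9}, {"tx": 0, "ty": 0, "tz": -95, "wx": 0, "wy": 0, "wz": -0.22, "gripper": 0.9}, {"tx": 0, "ty": 0, "tz": -100, "wx": 0, "wy": 0, "wz": -0.34, "gripper": 0.9}]}}

```text
time: 15.25
position: [0.5909, 0.0633, 0.2792]
tool_rot: [-3.136, -0.185, -0.012]
ft_force: [0.4, 1.1, -0.3]
grip_width: 0.899
grip_force: 0.0
```

Request:
{"method": "jog_arm", "body": {"increments": [{"tx": 0, "ty": 0, "tz": 0, "wx": 0, "wy": 0, "wz": -0.12, "gripper": 0.5}, {"tx": 0, "ty": 0, "tz": 0, "wx": 0, "wy": 0, "wz": -0.24, "gripper": 0.3}, {"tx": 0, "ty": 0, "tz": 0, "wx": 0, "wy": 0, "wz": -0.36, "gripper": 0.1}, {"tx": 0, "ty": 0, "tz": 0, "wx": 0, "wy": 0, "wz": -0.48, "gripper": 0}, {"tx": 0, "ty": 0, "tz": 0, "wx": 0, "wy": 0, "wz": -0.6, "gripper": 0}]}}

```text
time: 15.67
position: [0.5889, 0.0625, 0.2742]
tool_rot: [-2.941, -1.103, -0.0]
ft_force: [-0.1, 0.3, 1.0]
grip_width: 0.607
grip_force: 0.0
```

Request:
{"method": "jog_arm", "body": {"increments": [{"tx": 0, "ty": 0, "tz": 0, "wx": 0, "wy": 0, "wz": -0.12, "gripper": 0}, {"tx": 0, "ty": 0, "tz": 0, "wx": 0, "wy": 0, "wz": -0.24, "gripper": 0}, {"tx": 0, "ty": 0, "tz": 0, "wx": 0, "wy": 0, "wz": -0.36, "gripper": 0}, {"tx": 0, "ty": 0, "tz": 0, "wx": 0, "wy": 0, "wz": -0.48, "gripper": 0}, {"tx": 0, "ty": 0, "tz": 0, "wx": 0, "wy": 0, "wz": -0.6, "gripper": 0}]}}

```text
time: 16.08
position: [0.5889, 0.0625, 0.2742]
tool_rot: [-2.484, -1.923, -0.0]
ft_force: [0.2, -1.0, -0.3]
grip_width: 0.221
grip_force: 0.0
```

Request:
{"method": "jog_arm", "body": {"increments": [{"tx": 0, "ty": 0, "tz": 0, "wx": 0, "wy": 0, "wz": -0.12, "gripper": 0}, {"tx": 0, "ty": 0, "tz": 0, "wx": 0, "wy": 0, "wz": -0.24, "gripper": 0}, {"tx": 0, "ty": 0, "tz": 0, "wx": 0, "wy": 0, "wz": -0.36, "gripper": 0}, {"tx": 0, "ty": 0, "tz": 0, "wx": 0, "wy": 0, "wz": -0.48, "gripper": 0}, {"tx": 0, "ty": 0, "tz": 0, "wx": 0, "wy": 0, "wz": -0.6, "gripper": 0}]}}

```text
time: 16.5
position: [0.5889, 0.0625, 0.2742]
tool_rot: [1.805, 2.571, 0.0]
ft_force: [-1.2, 0.3, -0.1]
grip_width: 0.008
grip_force: 0.0
```

Request:
{"method": "jog_arm", "body": {"increments": [{"tx": 0, "ty": 0, "tz": 0, "wx": 0, "wy": 0, "wz": -0.12, "gripper": 0}, {"tx": 0, "ty": 0, "tz": 0, "wx": 0, "wy": 0, "wz": -0.24, "gripper": 0}, {"tx": 0, "ty": 0, "tz": 0, "wx": 0, "wy": 0, "wz": -0.36, "gripper": 0}, {"tx": 0, "ty": 0, "tz": 0, "wx": 0, "wy": 0, "wz": -0.48, "gripper": 0}, {"tx": 0, "ty": 0, "tz": 0, "wx": 0, "wy": 0, "wz": -0.6, "gripper": 0}]}}

```text
time: 16.92
position: [0.5889, 0.0624, 0.2742]
tool_rot: [0.964, 2.99, 0.0]
ft_force: [0.0, -0.1, -0.2]
grip_width: 0.002
grip_force: 0.0
```

```bash
python3 - <<'E'
from h import *
s,M=st([.4886,.1406,.25])
t=grab('top');S=grab('side')
a=cv2.resize(t['color'][180:300,230:350],(400,400),interpolation=3)
b=cv2.resize(S['color'][130:270,250:390],(400,400),interpolation=3)
cv2.imwrite('pics/s5.png',np.hstack([a,b]))
E
```

```text
t 16.92 p [0.5889 0.0624 0.2742] yawx 144.2 tilt [ 0.e+00  1.e-04 -1.e+00] F [ 0.   -0.08 -0.25] g 0.002 0.0 q [ 0.75  0.38 -1.15  1.52  0.35  1.46  0.54]
tool mm [127.1   4.8  24.2]
```

View pics/s5.png

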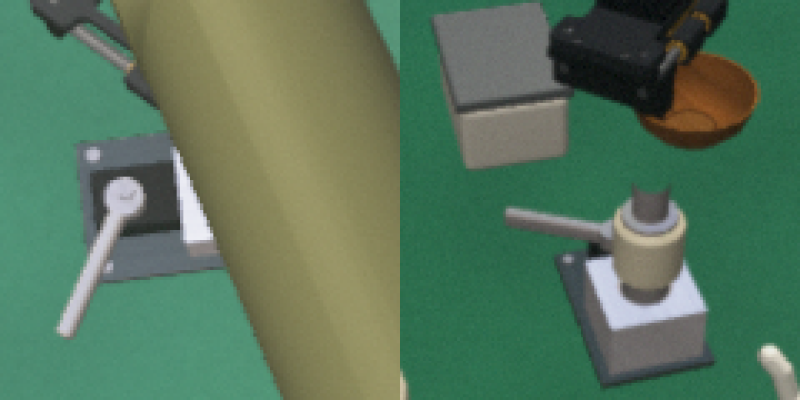

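The crop shows the lamp upright in the socket (650,250) with the lever still open: hub (124,197), tip (67,330). Next I hover beside the lever on the side to push from.

Request:
{"method": "jog_arm", "body": {"increments": [{"tx": 25, "ty": 1, "tz": 5, "wx": 0, "wy": 0, "wz": -0.05, "gripper": 0}, {"tx": 55, "ty": 2, "tz": 12, "wx": 0, "wy": 0, "wz": -0.1, "gripper": 0}, {"tx": 85, "ty": 4, "tz": 24, "wx": 0, "wy": 0, "wz": -0.16, "gripper": 0}, {"tx": 115, "ty": 5, "tz": 24, "wx": 0, "wy": 0, "wz": -0.22, "gripper": 0}, {"tx": 127, "ty": 5, "tz": 24, "wx": 0, "wy": 0, "wz": -0.22, "gripper": 0}]}}

```text
time: 17.43
position: [0.4856, 0.1449, 0.2492]
tool_rot: [-0.633, -3.075, 0.002]
ft_force: [-1.3, 0.1, 1.2]
grip_width: 0.002
grip_force: 0.0
```

Request:
{"method": "jog_arm", "body": {"increments": [{"tx": 0, "ty": 0, "tz": 25, "wx": 0, "wy": 0, "wz": 0, "gripper": 0}, {"tx": 0, "ty": 0, "tz": 60, "wx": 0, "wy": 0, "wz": 0, "gripper": 0}, {"tx": 0, "ty": 0, "tz": 90, "wx": 0, "wy": 0, "wz": 0, "gripper": 0}, {"tx": 0, "ty": 0, "tz": 105, "wx": 0, "wy": 0, "wz": 0, "gripper": 0}, {"tx": 0, "ty": 0, "tz": 110, "wx": 0, "wy": 0, "wz": 0, "gripper": 0}]}}

```text
time: 17.85
position: [0.4873, 0.1406, 0.1375]
tool_rot: [-0.643, -3.071, 0.002]
ft_force: [-1.1, 0.9, 0.4]
grip_width: 0.004
grip_force: 0.0
```

```bash
python3 - <<'E'
from h import *
s,M=st([.4886,.1406,.059])
S=grab('side','s6.png');p=np.array(s['position'])
cv2.imwrite('pics/s6c.png',cv2.resize(S['color'][130:270,230:390],(640,560),interpolation=3))
print((pix(S,p+M@[0,0,.019])-[230,130])*4)
E
```

```text
t 17.85 p [0.4873 0.1406 0.1375] yawx 156.4 tilt [-4.5e-03 -7.0e-04 -1.0e+00] F [-1.15  0.94  0.43] g 0.004 0.0 q [ 0.76  0.3  -1.22  1.89  0.31  1.16  0.58]
tool mm [-1.5  0.7 78.5]
[238.91017752 266.20579945]
```

View pics/s6c.png

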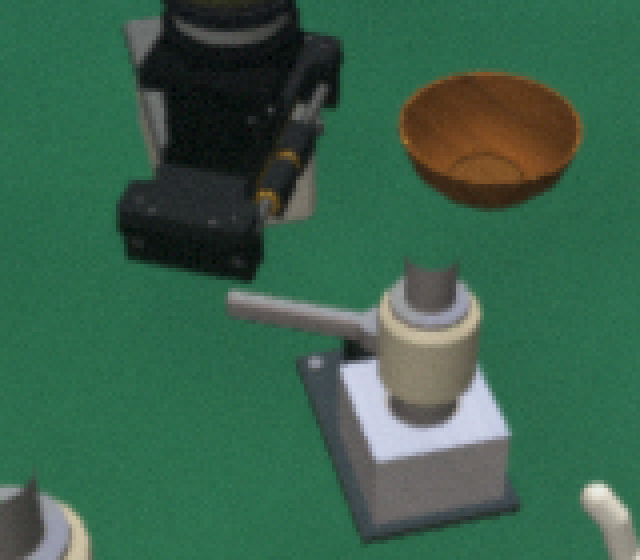

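The view shows the gripper at (190,230) on the near side of the lever tip (230,300), clear of everything. Descending beside the bar.

Request:
{"method": "jog_arm", "body": {"increments": [{"tx": 0, "ty": 0, "tz": 18, "wx": 0, "wy": 0, "wz": 0, "gripper": 0}, {"tx": 0, "ty": 0, "tz": 38, "wx": 0, "wy": 0, "wz": 0, "gripper": 0}, {"tx": 0, "ty": 0, "tz": 58, "wx": 0, "wy": 0, "wz": 0, "gripper": 0}, {"tx": 0, "ty": 0, "tz": 72, "wx": 0, "wy": 0, "wz": 0, "gripper": 0}, {"tx": 0, "ty": 0, "tz": 80, "wx": 0, "wy": 0, "wz": 0, "gripper": 0}]}}

```text
time: 18.32
position: [0.4894, 0.1411, 0.0597]
tool_rot: [-0.642, -3.075, 0.0]
ft_force: [-0.4, 0.5, 0.2]
grip_width: 0.004
grip_force: 0.0
```

Request:
{"method": "jog_arm", "body": {"increments": [{"tx": 0, "ty": 0, "tz": 0, "wx": 0, "wy": 0, "wz": 0, "gripper": 0}, {"tx": 0, "ty": 2, "tz": 0, "wx": 0, "wy": 0, "wz": 0, "gripper": 0}, {"tx": 0, "ty": 4, "tz": 0, "wx": 0, "wy": 0, "wz": 0, "gripper": 0}, {"tx": 0, "ty": 6, "tz": 0, "wx": 0, "wy": 0, "wz": 0, "gripper": 0}, {"tx": 0, "ty": 8, "tz": 0, "wx": 0, "wy": 0, "wz": 0, "gripper": 0}]}}

```text
time: 18.73
position: [0.4932, 0.149, 0.0611]
tool_rot: [0.639, 3.074, 0.001]
ft_force: [0.1, 0.4, -1.2]
grip_width: 0.006
grip_force: 0.0
```

```bash
cat >> h.py <<'E'
PIV=np.array([.581,.1409])
def lev():
    s,M=st();d=np.array(s['position'][:2])-PIV
    yaw=np.arctan2(M[1,0],M[0,0]);F=M.T@np.array(s['ft_force'])
    u=np.array([np.cos(yaw),np.sin(yaw)])
    print('radial %.1f ccw-off %.1f'%(1e3*d@u,1e3*(d@[-u[1],u[0]])),'q if aligned',round(np.radians(157.2)-yaw,3),'Ftool',F.round(1))
E
python3 -c "
from h import *
lev()"
```

```text
t 18.73 p [0.4932 0.149  0.0611] yawx 156.5 tilt [ 1.6e-03  1.0e-04 -1.0e+00] F [ 0.09  0.4  -1.23] g 0.006 0.0 q [ 0.62  0.43 -1.12  1.95  0.45  1.04  0.46]
radial 83.8 ccw-off 27.6 q if aligned 0.012 Ftool [0.1 0.4 1.2]
```

Request:
{"method": "jog_arm", "body": {"increments": [{"tx": 0, "ty": 2, "tz": 0, "wx": 0, "wy": 0, "wz": 0, "gripper": 0}, {"tx": 0, "ty": 4, "tz": 0, "wx": 0, "wy": 0, "wz": 0, "gripper": 0}, {"tx": 0, "ty": 6, "tz": 0, "wx": 0, "wy": 0, "wz": 0, "gripper": 0}, {"tx": 0, "ty": 7, "tz": 0, "wx": 0, "wy": 0, "wz": 0, "gripper": 0}, {"tx": 0, "ty": 7, "tz": 0, "wx": 0, "wy": 0, "wz": 0, "gripper": 0}]}}

```text
time: 19.15
position: [0.4953, 0.1553, 0.0603]
tool_rot: [0.639, 3.076, 0.0]
ft_force: [0.2, -0.5, -0.2]
grip_width: 0.004
grip_force: 0.0
```

```bash
python3 -c "
from h import *
lev()"
```

```text
t 19.15 p [0.4953 0.1553 0.0603] yawx 156.5 tilt [ 1.e-04  1.e-04 -1.e+00] F [ 0.18 -0.54 -0.15] g 0.004 0.0 q [ 0.6   0.44 -1.11  1.94  0.45  1.04  0.45]
radial 84.4 ccw-off 20.9 q if aligned 0.011 Ftool [-0.4 -0.4  0.2]
```

Just about at contact, so I start the arc.

Request:
{"method": "jog_arm", "body": {"increments": [{"tx": 1.4, "ty": 6.8, "tz": 0, "wx": 0, "wy": 0, "wz": 0.08, "gripper": 0}, {"tx": 2.3, "ty": 13.7, "tz": 0, "wx": 0, "wy": 0, "wz": 0.16, "gripper": 0}, {"tx": 2.6, "ty": 20.6, "tz": 0, "wx": 0, "wy": 0, "wz": 0.24, "gripper": 0}, {"tx": 2.3, "ty": 27.5, "tz": 0, "wx": 0, "wy": 0, "wz": 0.32, "gripper": 0}, {"tx": 1.5, "ty": 34.4, "tz": 0, "wx": 0, "wy": 0, "wz": 0.4, "gripper": 0}]}}

```text
time: 19.57
position: [0.5066, 0.1856, 0.0596]
tool_rot: [-1.244, -2.884, 0.007]
ft_force: [-3.1, -2.5, 1.2]
grip_width: 0.007
grip_force: 2.2
```

```bash
python3 -c "
from h import *
lev()"
```

```text
t 19.57 p [0.5066 0.1856 0.0596] yawx 133.3 tilt [-0.0028 -0.0035 -1.    ] F [-3.07 -2.52  1.22] g 0.007 2.22 q [ 0.45  0.44 -1.    1.89  0.43  1.05  0.02]
radial 83.6 ccw-off 23.4 q if aligned 0.416 Ftool [ 0.3 -4.  -1.2]
```

Request:
{"method": "jog_arm", "body": {"increments": [{"tx": 1.4, "ty": 6.8, "tz": 0, "wx": 0, "wy": 0, "wz": 0.08, "gripper": 0}, {"tx": 2.3, "ty": 13.7, "tz": 0, "wx": 0, "wy": 0, "wz": 0.16, "gripper": 0}, {"tx": 2.6, "ty": 20.6, "tz": 0, "wx": 0, "wy": 0, "wz": 0.24, "gripper": 0}, {"tx": 2.3, "ty": 27.5, "tz": 0, "wx": 0, "wy": 0, "wz": 0.32, "gripper": 0}, {"tx": 1.5, "ty": 34.4, "tz": 0, "wx": 0, "wy": 0, "wz": 0.4, "gripper": 0}]}}

```text
time: 19.98
position: [0.5289, 0.2103, 0.0594]
tool_rot: [-1.79, -2.579, 0.012]
ft_force: [-7.9, -3.8, 4.9]
grip_width: 0.002
grip_force: 4.0
```

```bash
python3 -c "
from h import *
lev()"
```

```text
t 19.98 p [0.5289 0.2103 0.0594] yawx 110.5 tilt [-0.0061 -0.0047 -1.    ] F [-7.94 -3.77  4.88] g 0.002 3.97 q [ 0.31  0.47 -0.89  1.82  0.41  1.06 -0.38]
radial 83.2 ccw-off 24.5 q if aligned 0.816 Ftool [-0.8 -8.8 -4.8]
```

Request:
{"method": "jog_arm", "body": {"increments": [{"tx": 1.4, "ty": 6.8, "tz": 0, "wx": 0, "wy": 0, "wz": 0.08, "gripper": 0}, {"tx": 2.3, "ty": 13.7, "tz": 0, "wx": 0, "wy": 0, "wz": 0.16, "gripper": 0}, {"tx": 2.6, "ty": 20.6, "tz": 0, "wx": 0, "wy": 0, "wz": 0.24, "gripper": 0}, {"tx": 2.3, "ty": 27.5, "tz": 0, "wx": 0, "wy": 0, "wz": 0.32, "gripper": 0}, {"tx": 1.5, "ty": 34.4, "tz": 0, "wx": 0, "wy": 0, "wz": 0.4, "gripper": 0}]}}

```text
time: 20.4
position: [0.5596, 0.2247, 0.0592]
tool_rot: [-2.266, -2.172, 0.013]
ft_force: [-7.9, -2.5, 4.5]
grip_width: 0.005
grip_force: 4.1
```

```bash
python3 -c "
from h import *
lev()"
```

```text
t 20.4 p [0.5596 0.2247 0.0592] yawx 87.6 tilt [-0.0078 -0.0036 -1.    ] F [-7.92 -2.48  4.5 ] g 0.005 4.06 q [ 0.2   0.5  -0.78  1.74  0.4   1.08 -0.76]
radial 82.9 ccw-off 24.9 q if aligned 1.215 Ftool [-2.8 -7.8 -4.4]
```

Request:
{"method": "jog_arm", "body": {"increments": [{"tx": 1.4, "ty": 6.8, "tz": 0, "wx": 0, "wy": 0, "wz": 0.08, "gripper": 0}, {"tx": 2.3, "ty": 13.7, "tz": 0, "wx": 0, "wy": 0, "wz": 0.16, "gripper": 0}, {"tx": 2.6, "ty": 20.6, "tz": 0, "wx": 0, "wy": 0, "wz": 0.24, "gripper": 0}, {"tx": 2.3, "ty": 27.5, "tz": 0, "wx": 0, "wy": 0, "wz": 0.32, "gripper": 0}, {"tx": 1.5, "ty": 34.4, "tz": 0, "wx": 0, "wy": 0, "wz": 0.4, "gripper": 0}]}}

```text
time: 20.82
position: [0.5952, 0.2253, 0.0592]
tool_rot: [-2.653, -1.68, 0.009]
ft_force: [-4.0, -0.6, 0.9]
grip_width: 0.003
grip_force: 1.6
```

```bash
python3 -c "
from h import *
lev()"
```

```text
t 20.82 p [0.5952 0.2253 0.0592] yawx 64.7 tilt [-0.0054 -0.002  -1.    ] F [-3.98 -0.61  0.88] g 0.003 1.62 q [ 0.13  0.54 -0.68  1.65  0.37  1.09 -1.11]
radial 82.4 ccw-off 23.3 q if aligned 1.615 Ftool [-2.3 -3.3 -0.9]
```

Request:
{"method": "jog_arm", "body": {"increments": [{"tx": 1.2, "ty": 5, "tz": 0, "wx": 0, "wy": 0, "wz": 0.06, "gripper": 0}, {"tx": 2, "ty": 10, "tz": 0, "wx": 0, "wy": 0, "wz": 0.12, "gripper": 0}, {"tx": 2.5, "ty": 15.5, "tz": 0, "wx": 0, "wy": 0, "wz": 0.18, "gripper": 0}, {"tx": 2.6, "ty": 20.6, "tz": 0, "wx": 0, "wy": 0, "wz": 0.24, "gripper": 0}, {"tx": 2.6, "ty": 20.6, "tz": 0, "wx": 0, "wy": 0, "wz": 0.24, "gripper": 0}]}}

```text
time: 21.23
position: [0.6181, 0.2183, 0.0599]
tool_rot: [2.836, 1.351, -0.0]
ft_force: [0.0, -0.5, 0.4]
grip_width: 0.004
grip_force: 0.0
```

```bash
python3 -c "
from h import *
lev()"
```

```text
t 21.23 p [0.6181 0.2183 0.0599] yawx 50.9 tilt [ 3.e-04 -7.e-04 -1.e+00] F [ 0.   -0.46  0.38] g 0.004 0.0 q [ 0.09  0.55 -0.63  1.61  0.35  1.1  -1.31]
radial 83.5 ccw-off 20.0 q if aligned 1.855 Ftool [-0.4  0.3 -0.4]
```

The lever has snapped away and there's no contact force. Backing off, rising clear and looking.

Request:
{"method": "jog_arm", "body": {"increments": [{"tx": 0, "ty": -6, "tz": 0, "wx": 0, "wy": 0, "wz": 0, "gripper": 0}, {"tx": 0, "ty": -15, "tz": 0, "wx": 0, "wy": 0, "wz": 0, "gripper": 0}, {"tx": 0, "ty": -25, "tz": -20, "wx": 0, "wy": 0, "wz": 0, "gripper": 0}, {"tx": 0, "ty": -35, "tz": -50, "wx": 0, "wy": 0, "wz": 0, "gripper": 0}, {"tx": 0, "ty": -40, "tz": -85, "wx": 0, "wy": 0, "wz": 0, "gripper": 0}]}}

```text
time: 21.65
position: [0.5821, 0.2461, 0.144]
tool_rot: [-2.83, -1.361, 0.008]
ft_force: [-0.1, 0.6, 0.4]
grip_width: 0.005
grip_force: 0.0
```

Request:
{"method": "jog_arm", "body": {"increments": [{"tx": 0, "ty": -20, "tz": -35, "wx": 0, "wy": 0, "wz": 0, "gripper": 0}, {"tx": 0, "ty": -40, "tz": -70, "wx": 0, "wy": 0, "wz": 0, "gripper": 0}, {"tx": 0, "ty": -60, "tz": -100, "wx": 0, "wy": 0, "wz": 0, "gripper": 0}, {"tx": 0, "ty": -80, "tz": -120, "wx": 0, "wy": 0, "wz": 0, "gripper": 0}, {"tx": 0, "ty": -80, "tz": -120, "wx": 0, "wy": 0, "wz": 0, "gripper": 0}]}}

```text
time: 22.07
position: [0.5201, 0.3017, 0.2711]
tool_rot: [-2.826, -1.368, -0.012]
ft_force: [-0.2, 1.8, 0.6]
grip_width: 0.006
grip_force: 0.0
```

```bash
python3 - <<'E'
from h import *
st()
t=grab('top');S=grab('side')
cv2.imwrite('pics/s7.png',np.hstack([cv2.resize(t['color'][130:310,200:380],(400,400)),cv2.resize(S['color'][120:280,250:410],(400,400),interpolation=3)]))
for a in(2.0,):
    f=np.radians(157.2)-a;print((pix(S,[*(PIV+.1*np.array([np.cos(f),np.sin(f)])),.061])-[250,120])*2.5,(pix(t,[*(PIV+.1*np.array([np.cos(f),np.sin(f)])),.061])-[200,130])*2.22)
E
```

```text
t 22.07 p [0.5201 0.3017 0.2711] yawx 51.7 tilt [ 0.0062  0.0054 -1.    ] F [-0.21  1.82  0.62] g 0.006 0.0 q [ 0.05  0.28 -0.75  1.52  0.19  1.41 -1.38]
[249.75068454 176.62240148] [ 86.3189149  167.26647624]
```

View pics/s7.png

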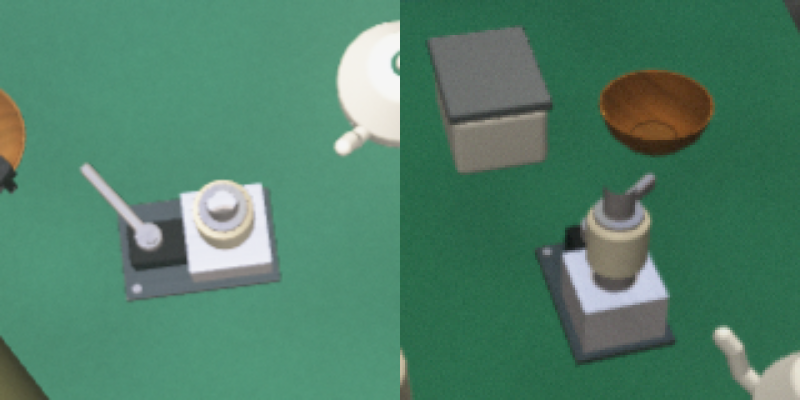

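The picture shows the lever tip at top-crop (85,168), where the 2.0 rad stop predicts (86,167). The lamp is upright in the socket, and the tub, bowl and teapot show no sign of having moved.

```bash
python3 -c "
from h import *
print(ctrl.close_job())"
```

```text
the job is handed in; nothing more can be done
None
```

The job is handed in after about 22 s of robot time: the smallest lamp stands upright on its seat, pressed there with an estimated 11 N, and the lever has snapped over to its far stop.

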